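# Weigh the loose roller in its tray

### The arm

A 6-joint arm with a two-finger parallel gripper is mounted at the origin on the work surface. World frame = base frame: x ahead of the robot, y to its left, z up, the work surface at z = 0. Lengths are in mm, angles in rad, forces in N, time in s.
With the tool pointing down it reaches from about 350 to 975 mm from the base axis. Payload 7.1 kg.
Tool frame: the origin (TCP) lies at the very end of the fingers, on their centre line; the grasp point (between the pads) lies 19 mm behind it; z points along the fingers, y is the line along which they close (so a half turn about z gives the same grasp; the last joint's range is limited). The gripper opens to 88 mm and grips with 3 to 60 N. Pads are 20 mm wide; open, the fingers measure 115 mm over their backs; the gripper's body (75 mm by 178 mm) begins 61 mm behind the grasp point.
Start: joints at [1.3, 0.423, 1.63, -0, 1.089, -0.019], TCP at [155.686, 605.282, 222.675] pointing down, gripper open.
Joint ranges: [-3, 3], [-0.9, 2.11], [0.09, 2.58], [-1.31, 4.45], [0.11, 2.69], [-2.54, 2.54]. Speed limits (rad/s): [2.39, 2.39, 3.01, 3.14, 3.14, 3.14].

### API

Orientations are given as a rotation vector (axis times angle).
In Python, from workcell import ctrl, optics gives the robot as it stands.
- The arm moves only by the shell command python3 -m jog 'ROWS'. ROWS is JSON, a list of rows, each a list of 7 numbers: the shift along the tool's x, y, z in units of 40 mm (1.0 is 40 mm), then the turn, a rotation vector about the tool's x, y, z in units of 6 degrees (1.0 is 6 degrees), then the opening, from 0 (shut) to 1 (fully open). A call has 1 to 20 rows; each row shifts and turns the commanded pose from where the row before left it, along the tool's axes as they then stand; what a row does not reach is not made up. A row lasts 1/10 s, in which the tool goes at most 50 mm and 8.59 degrees, less where a joint would pass 70% of its speed; a pose out of reach is approached as far as the arm can. A call is refused whole if a number of a shift passes 1 or a number of a turn 1, either way. A call with a gripper value outside its range is refused whole. The fingers move at their own pace and stop on an object; the grip force is fixed at half the most. Time passes only in rows, so rows that do not move let the fingers close. It gives the time, the measured TCP pose, the force, the opening and the grip force at its end, in the units of the state.
- ctrl.get_obs(): the state, without advancing time (a new reading comes with each control period).
- optics.get_image(name): name is "side" or "top"; returns the picture (384x512x3 uint8, red, green, blue); there is no depth.
- optics.camera_model(name): a dict with "fov_y" (degrees; the focal length in pixels is half the picture's height over the tangent of half this angle, whatever the lens; pixels are square), "cx", "cy" (the principal point, pixels), "view" (4x4, takes a point from world to camera coordinates). Camera axes: x right, y up, looking along -z (the intrinsics and any distortion apply to the point x, -y, -z); pixel columns grow to the right and rows downward; lengths in mm; the calibration is good to about 2 mm. A picture is of the moment at which its call begins. camera_model takes no time and is no camera call.
- ctrl.close_job(): hands the job in; it is judged then, once.
Trained networks look in the newest picture that a camera, given by its name, has taken for a name from the list of things; names that differ only in an ending like _2 or _b are one class to them, and where a whole thing is asked for, a point or a joint stands for the part that bears it (a point fixed in the world has none). Each returns a list of dicts, best first, with "conf" (0 to 1); they miss things now and then, are a little off and sometimes report something else, mostly with a low value. They report only what shows in the picture. A call takes as long as a camera call. They do not tell look-alikes from the thing itself.
- optics.masks_of(target, camera): "pixels" (384x512 bool, what is visible of it) and "extent" ([centre column, centre row, width, height] in pixels, round what is visible of it).
The state is a dict: "t": time; "qpos": joint angles; "qvel": joint speeds; "joint_torque": joint torques, N m; "ee_pos": TCP position; "orientation": TCP orientation; "ft_force": force on the tool from outside, world axes, zero at the start; "moment": the same for the moment, N m; "width": finger opening in mm; "grasp_force": force on a finger pad.
Only numpy, scipy, OpenCV 4.12 (cv2) and the standard library are available. Lean on these libraries where they do the work, as an engineer would, in place of code of your own. Each camera call takes 0.05 s, during which the arm holds its last target. There are 200 camera calls.

### The job

Lift the tray by its red handle bar and, only by tipping it gently, roll the loose blue roller to the middle, between the two yellow lines, and keep it there in the air for at least five seconds. Then set the tray down gently, centred and square, on the pan of the bench scale and let go, with the roller still resting between the lines. Never let the roller touch the tray's end lips or the gripper, and leave the can, jar and mug where they stand.

Things in the scene. Friction and masses are not known exactly. Their poses are not given: they have to be found in the camera images.
- tray: Aluminium tray, 300 mm long (x), 180 wide (y), 0.45 kg with bar; on the table, x roughly along world y. Origin: centre of its underside, z up. Flat floor 6 mm above the origin, between side walls 46 high. Black lips, 25 high, across both ends, inner faces at x = +-144. Yellow lines across floor and walls at x = +-32: the roller's axis must be within 30 mm of x = 0..
- handle (a point): Centre of the red handle bar, 120 mm above the tray's origin: 14 mm thick (x), 164 long along tray y, 30 high; free around. Grasp from above, fingers closing along tray x. Its rubber bushes let it turn about its long axis (tray y) like a spring, 5 N m/rad (5.7 with the hung tray's weight): a held tray sags towards the roller by about 0.6 rad per m off the middle, more than it needs to roll on.
- roller: Loose blue roller lying across the tray, 66 mm diameter, 156 long, 0.35 kg (0.26 to 0.46). Origin at its centre, 39 mm above the tray's origin; y along its axis. Starts at rest 45 to 70 mm off the middle. Rolls along tray x, downhill, when the tilt passes about 0.013 rad, at 7 m/s2 per rad beyond that; lags by up to 0.71 of the tray's acceleration along x. Meets an end lip 112 mm off the middle.
- scale_pan (a point): Centre of the top of the bench scale's flat steel pan, 70 mm above the table; z up; pan 130 mm (x) by 170 mm (y), no rim; under it a fixed grey housing, 180 by 250 mm, 40 high, with a dark display on its +y side. The tray goes on with its x along the pan's x (either way round; they start within 0.64 rad of one another), centred within 30 mm and square within 0.2 rad.
- can: Bystander: upright blue can, 90 mm diameter, 120 mm high; origin at the centre of its underside.
- jar: Bystander: upright glass jar, 90 mm diameter, 130 mm high; origin at the centre of its underside.
- mug: Bystander: white mug, 80 mm diameter, 90 mm high; origin at the centre of its underside.
There are look-alikes about, which are no part of the job. What is shaped like the roller but green is not meant.

How it is judged (in metres and radians):
On the way, in this order (a step that is already met when the one before it is completed fails the run):
1. the tray is held clear of the table with the roller between the yellow lines (within 30 mm of the middle), for 5 s without a break (height (world z) of tray above 0.02 m and contact force between the fingers and tray above 1 N and contact force between tray and scale below 0.1 N and x of roller in the frame of tray between -0.03 and 0.03 m), for 5 s.
2. the tray stands on the scale pan, its weight on the scale (contact force between tray and scale above 4 N and horizontal distance between tray and scale_pan below 0.03 m), for 0.2 s.
At the end, for the whole second after the job is handed in: The tray stands level on the scale pan, within 30 mm of its centre and 0.2 rad of square, released, its weight on the scale; the roller is at rest (under 0.03 m/s) with its axis within 30 mm of the middle of the tray (distance between tray and scale_pan below 0.03 m and angle between the x axis of tray and the x axis of scale_pan, either way round below 0.2 rad and angle between tray's own z axis and vertical below 0.05 rad and contact force between tray and scale above 4 N and linear speed of tray below 0.02 m/s and linear speed of roller below 0.03 m/s and z of roller in the frame of tray below 0.045 m and x of roller in the frame of tray between -0.03 and 0.03 m); the robot touches nothing.
It fails at once if the roller touches an end lip of the tray (x of roller in the frame of tray above 0.111 m or x of roller in the frame of tray below -0.111 m).
It fails at once if the roller leaves the floor of the tray (z of roller in the frame of tray above 0.055 m).
It fails at once if the robot touches the roller (contact force between any of the fingers, the arm and roller above 0.5 N).
It fails at once if the tray is dropped or flung (over 0.45 m/s) or pressed hard on the scale (over 80 N) (linear speed of tray above 0.45 m/s or contact force between tray and scale above 80 N).
It fails at once if the can, jar or mug is moved by more than 30 mm (distance of any of can, jar, mug from where it was at the start of the episode above 0.03 m).
It also fails if it takes over 72 s, if anything falls off the work surface, if the arm or the gripper's body presses on something with over 40 N, if the wrist force passes 120 N, or if a joint passes its speed limit or range.

## Working session

There is one attempt and no reset: what is moved stays moved. The work goes in short steps, Python scripts to look and compute and a shell command to move; the robot and the scene stay as the last step left them, time stands still between calls to the robot, and variables do not carry over. Pictures are saved under pics/ and viewed, at most 10 in all, crops included, and the job is handed in when it is done.

```bash
mkdir -p pics; ls; cat > h.py <<'E'
import numpy as np, cv2, json
from workcell import ctrl, optics
def snap(n,f):
    im=optics.get_image(n); cv2.imwrite(f'pics/{f}.png',cv2.cvtColor(im,cv2.COLOR_RGB2BGR)); return im
E
python3 - <<'E'
from h import *
for n in('side','top'):
    snap(n,n+'0'); m=optics.camera_model(n); print(n,{k:(np.round(v,4).tolist() if k=='view' else v) for k,v in m.items()})
print(ctrl.get_obs())
for t in ['tray','handle','roller','scale_pan','can','jar','mug']:
  for n in('side','top'):
    try: print(t,n,[(round(d['conf'],2),np.round(d['extent']).tolist()) for d in optics.masks_of(t,n)])
    except Exception as e: print(t,n,e)
E
```

```text
pics
side {'fov_y': 45.8945971870053, 'cx': 260.6085357746392, 'cy': 187.01351444918242, 'view': [[0.9852, -0.1711, -0.0035, -485.3101], [0.125, 0.7057, 0.6974, -190.8306], [-0.1169, -0.6875, 0.7167, -1479.0391], [0.0, 0.0, 0.0, 1.0]]}
top {'fov_y': 50.661761499410225, 'cx': 260.1078855283555, 'cy': 199.0392067604494, 'view': [[0.023, -0.9997, 0.0078, 28.7043], [0.9884, 0.0239, 0.1501, -517.5302], [-0.1503, 0.0042, 0.9886, -1061.875], [0.0, 0.0, 0.0, 1.0]]}
{'t': 0.1, 'qpos': array([ 1.29999197e+00,  4.23739893e-01,  1.63060480e+00,  1.91608349e-05,
        1.08862323e+00, -1.90356301e-02]), 'qvel': array([ 0.00047696, -0.00240974, -0.00185234, -0.00093991,  0.00151367,
       -0.00014918]), 'joint_torque': array([ 7.99913778e-04, -5.45614636e+01, -2.74323052e+01,  6.45670574e-02,
        1.88103248e-02, -1.28981242e-05]), 'ee_pos': array([155.55446556, 604.81020973, 221.99820286]), 'orientation': array([-3.94420430e-01, -3.11651713e+00,  2.13363784e-03]), 'ft_force': array([-0.31877285,  0.09113613,  0.75857927]), 'moment': array([ 0.00565341, -0.00690986, -0.03012888]), 'grasp_forc
[... 215 characters left out ...]

handle top [(0.62, [170.0, 221.0, 18.0, 60.0]), (0.49, [362.0, 110.0, 41.0, 44.0]), (0.19, [194.0, 109.0, 35.0, 43.0])]
roller side [(0.97, [171.0, 154.0, 31.0, 37.0]), (0.86, [230.0, 160.0, 40.0, 17.0])]
roller top [(0.93, [122.0, 314.0, 68.0, 42.0]), (0.71, [154.0, 228.0, 35.0, 60.0])]
scale_pan side [(0.75, [275.0, 272.0, 97.0, 74.0])]
scale_pan top [(0.72, [348.0, 209.0, 83.0, 99.0])]
can side [(0.68, [323.0, 161.0, 28.0, 42.0])]
can top [(0.83, [195.0, 109.0, 38.0, 47.0])]
jar side [(0.81, [365.0, 258.0, 30.0, 52.0])]
jar top [(0.91, [358.0, 110.0, 42.0, 43.0])]
mug side [(0.61, [341.0, 202.0, 29.0, 38.0])]
mug top [(0.9, [262.0, 108.0, 42.0, 44.0]), (0.65, [196.0, 110.0, 36.0, 45.0])]
```

View pics/side0.png

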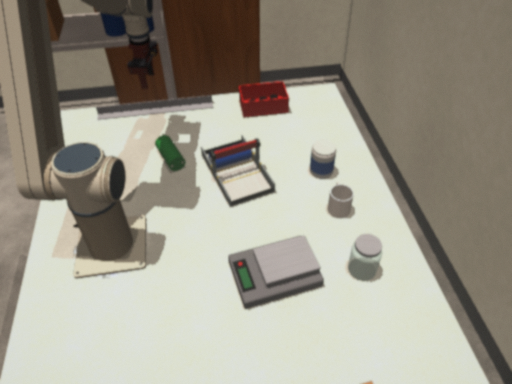

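View pics/top0.png

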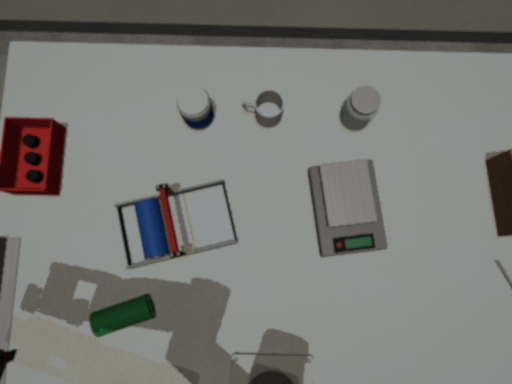

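```bash
cat >> h.py <<'E'
CM={n:optics.camera_model(n) for n in('side','top')}
def f_(m): return 192/np.tan(np.radians(m['fov_y'])/2)
def proj(n,P):
    m=CM[n]; p=np.asarray(m['view'])@np.append(P,1); f=f_(m)
    return np.array([m['cx']+f*p[0]/-p[2], m['cy']-f*p[1]/-p[2]])
def ray(n,uv):
    m=CM[n]; V=np.asarray(m['view']); R=V[:3,:3]; f=f_(m)
    d=R.T@np.array([(uv[0]-m['cx'])/f,-(uv[1]-m['cy'])/f,-1]); return -R.T@V[:3,3], d
def atz(n,uv,z):
    o,d=ray(n,uv); return o+d*(z-o[2])/d[2]
def tri(a,b):  # a: top px, b: side px
    o1,d1=ray('top',a); o2,d2=ray('side',b)
    t=np.linalg.lstsq(np.c_[d1,-d2],o2-o1,rcond=None)[0]
    p,q=o1+t[0]*d1,o2+t[1]*d2; return (p+q)/2, np.linalg.norm(p-q)
def rect(mask):
    ys,xs=np.nonzero(mask); r=cv2.minAreaRect(np.c_[xs,ys].astype(np.float32))
    return r, cv2.boxPoints(r)
def axis_ends(mask):
    ys,xs=np.nonzero(mask); P=np.c_[xs,ys].astype(float); c=P.mean(0)
    v=np.linalg.svd(P-c,full_matrices=False)[2][0]; s=(P-c)@v
    return c, c+v*s.min(), c+v*s.max()
E
python3 - <<'E'
from h import *
im={n:cv2.cvtColor(cv2.imread(f'pics/{n}0.png'),cv2.COLOR_BGR2HSV) for n in('top','side')}
print('tcp proj',proj('side',[155.7,605,222.7]),proj('top',[155.7,605,222.7]))
E_={}
for n in im:
    h=im[n].astype(int); red=((h[...,0]<8)|(h[...,0]>172))&(h[...,1]>150)&(h[...,2]>40)
    blue=(h[...,0]>100)&(h[...,0]<130)&(h[...,1]>120)
    for nm,mk,box in(('bar',red,{'top':(150,175,190,265),'side':(205,135,265,165)}[n]),('rol',blue,{'top':(130,185,178,265),'side':(205,140,262,175)}[n])):
        w=np.zeros_like(mk); w[box[1]:box[3],box[0]:box[2]]=1; mk=mk&w
        E_[n,nm]=axis_ends(mk); print(n,nm,mk.sum(),np.round(E_[n,nm],1).tolist())
for nm in('bar','rol'):
    t=E_['top',nm]; s=E_['side',nm]
    print(nm,'c',*tri(t[0],s[0]))
    for i,j in((1,1),(2,2),(1,2),(2,1)): print(i,j,*tri(t[i],s[j]))
for t,n in(('scale_pan','top'),('scale_pan','side'),('tray','top')):
    m=optics.masks_of(t,n)[0]['pixels']; r,b=rect(m); print(t,n,r,[atz(n,p,70 if 'pan' in t else 0).round().tolist() for p in b])
a=cv2.imread('pics/top0.png'); b=cv2.imread('pics/side0.png')
A=cv2.resize(a[160:275,100:250],None,fx=3.5,fy=3.5,interpolation=cv2.INTER_CUBIC); B=cv2.resize(a[150:265,300:395],None,fx=2.8,fy=3.5*1,interpolation=cv2.INTER_CUBIC)
cv2.imwrite('pics/crop1.png',np.hstack([A,B]))
print(A.shape,B.shape)
E
```

```text
tcp proj [147.80055412  80.75094474] [ -8.31028849 347.50594943]
top bar 390 [[167.8, 219.8], [161.5, 187.7], [174.2, 252.0]]
top rol 1319 [[151.1, 227.7], [145.6, 199.7], [156.7, 255.9]]
side bar 109 [[232.4, 147.3], [255.0, 141.0], [215.0, 152.1]]
side rol 128 [[232.2, 156.9], [249.2, 151.7], [216.0, 161.9]]
bar c [441.41034523 267.58472277 128.61716227] 8.776774629860327
1 1 [524.11767486 288.09657415 128.04900211] 3.387997075077914
2 2 [370.22841246 246.62477834 133.53631402] 5.543011822788676
1 2 [447.5136109  271.24588358 137.12471431] 152.84579797158415
2 1 [438.36607312 221.62299616 195.83620493] 145.96556453262687
rol c [436.51321642 335.62038217  21.32153303] 6.652429897743013
1 1 [509.78933277 356.24774261  19.64989545] 0.8676225517139691
2 2 [366.50038436 314.51639985  25.3611527 ] 17.53928842105855
1 2 [442.52433755 345.33845491  16.5327421 ] 136.0556271520625
2 1 [427.69778025 285.36934678  95.37012846] 142.8168161569893
scale_pan top ((346.2838134765625, 208.2027130126953), (94.20060729980469, 68.22557830810547), 80.53767395019531) [[600.0, -77.0, 70.0], [636.0, -257.0, 70.0], [389.0, -293.0, 70.0], [356.0, -118.0, 70.0]]
scale_pan side ((275.3224792480469, 270.5392761230469), (57.538082122802734, 87.14908599853516), 73.44293212890625) [[358.0, -154.0, 70.0], [629.0, -105.0, 70.0], [626.0, -308.0, 70.0], [381.0, -344.0, 70.0]]
tray top ((174.6163330078125, 219.89451599121094), (76.04723358154297, 113.79716491699219), 77.15229034423828) [[523.0, 460.0, 0.0], [603.0, 152.0, 0.0], [395.0, 97.0, 0.0], [319.0, 398.0, 0.0]]
(402, 525, 3) (402, 266, 3)
```

View pics/crop1.png

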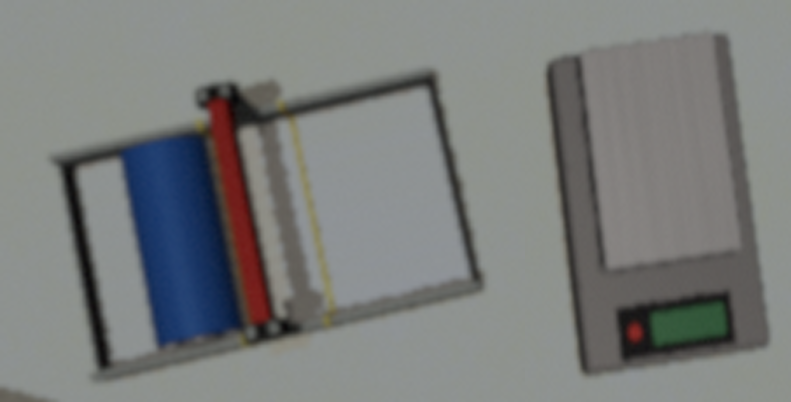

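```bash
python3 - <<'E'
from h import *
pan=[(319.6,164.9),(367.9,160),(376.8,221.4),(329.3,227.1)]
P=np.array([atz('top',p,70) for p in pan]); print('pan',P.round(1).tolist(),P.mean(0)); 
s=lambda a,b:np.linalg.norm(P[a]-P[b]); print(s(0,1),s(1,2),s(2,3),s(3,0))
x=(P[0]-P[1])+(P[3]-P[2]); y=(P[3]-P[0])+(P[2]-P[1]); print('pan x ang',np.degrees(np.arctan2(x[1],x[0])),'pan y ang-90..',np.degrees(np.arctan2(y[1],y[0])))
for a,b in zip(pan,[(254,250),(305,238),(321,268),(269,284)]): pass
tr=[(117.1,205.7),(223.7,181.4),(237.1,242),(127.7,267.1)]
T=np.array([atz('top',p,46) for p in tr]); print('tray',T.round(1).tolist(),T.mean(0)); P=T; print(s(0,1),s(1,2),s(2,3),s(3,0))
x=(P[0]-P[1])+(P[3]-P[2]); print('tray x ang',np.degrees(np.arctan2(x[1],x[0])))
for z in (125,135): 
  print(atz('top',(167.8,219.8),z)); print(atz('top',(161.5,187.7),z),atz('top',(174.2,252),z))
print('roller', atz('top',(151.1,227.7),50))
b=cv2.imread('pics/side0.png')
cv2.imwrite('pics/crop2.png',np.hstack([cv2.resize(b[130:210,195:280],None,fx=4.5,fy=4.5,interpolation=cv2.INTER_CUBIC),cv2.resize(b[230:310,225:325],None,fx=4,fy=4.5,interpolation=cv2.INTER_CUBIC)]))
E
```

```text
pan [[608.1, -115.8, 70.0], [624.8, -245.5, 70.0], [460.1, -266.0, 70.0], [442.2, -141.4, 70.0]] [ 533.84077513 -192.18161476   70.        ]
130.68433642107468 165.97984155519362 125.93117241024055 167.86718985990439
pan x ang 97.7493666974693 pan y ang-90.. -172.06202828816907
tray [[488.3, 424.0, 46.0], [561.6, 140.8, 46.0], [398.9, 99.3, 46.0], [326.7, 384.0, 46.0]] [443.88664214 262.03197023  46.        ]
292.57531119747097 167.90673122603997 293.69549976313857 166.45506359957915
tray x ang 104.37576721974055
[446.11962449 268.56573543 125.        ]
[526.37188421 288.928872   125.        ] [367.49990176 248.41938698 125.        ]
[445.17330777 266.34094102 135.        ]
[524.62487419 286.50091039 135.        ] [367.33799018 246.39559683 135.        ]
roller [431.15588542 328.25545454  50.        ]
```

View pics/crop2.png

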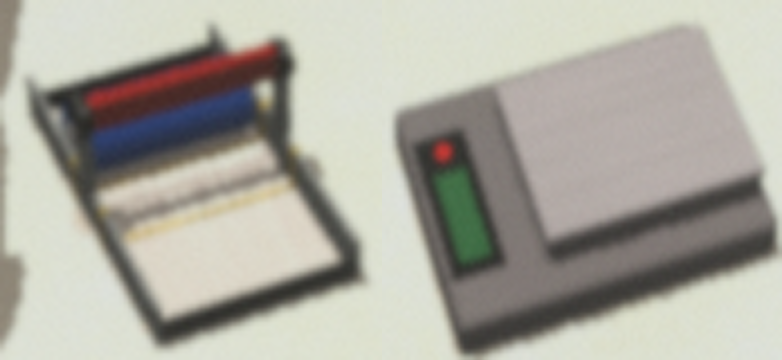

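```bash
python3 -m jog '[[-0.4,-0.28,0,0,0,0,1],[-0.76,-0.53,0,0,0,0,1],[-0.76,-0.53,0,0,0,0,1],[-0.76,-0.53,0,0,0,0,1],[-0.76,-0.53,0,0,0,0,1],[-0.76,-0.53,0,0,0,0,1],[-0.76,-0.53,0,0,0,0,1],[-0.76,-0.53,0,0,0,0,1],[-0.76,-0.53,0,0,0,0,1],[-0.76,-0.53,0,0,0,0,1],[-0.76,-0.53,0,0,0,0,1],[-0.76,-0.53,0,0,0,0,1],[-0.4,-0.28,0,0,0,0,1],[0,0,0,0,0,-0.8,1],[0,0,0,0,0,-0.8,1],[0,0,0,0,0,-0.8,1],[0,0,0,0,0,-0.8,1],[0,0,0,0,0,-0.8,1],[0,0,0,0,0,-0.8,1],[0,0,0,0,0,0,1]]'
cat >> h.py <<'E'
from scipy.spatial.transform import Rotation as Ro
def tool():
    o=ctrl.get_obs(); return o['ee_pos'],Ro.from_rotvec(o['orientation']).as_matrix(),o
E
python3 - <<'E'
from h import *
pan=[(319.6,164.9),(367.9,160),(376.8,221.4),(329.3,227.1)]
for a,b in zip(pan,[(302.5,236.2),(320,268.2),(266.5,284.4),(252.75,249.6)]): print('pan tri',*tri(a,b))
p,R,o=tool(); print(p,R.round(4).tolist(),np.degrees(np.arctan2(R[1,1],R[0,1])),o['t'])
t=np.array([446,267,p[2]]); print('tool shift units',R.T@(t-p)/40)
im=snap('top','top1'); im=snap('side','side1')
a=cv2.imread('pics/top1.png');b=cv2.imread('pics/side1.png')
cv2.imwrite('pics/crop3.png',np.hstack([cv2.resize(a[150:280,90:250],None,fx=2.5,fy=2.5),cv2.resize(b[80:210,180:340],None,fx=2.5,fy=2.5)]))
E
```

```text
t: 2.95
ee_pos: [446.7, 265.6, 222.7]
orientation: [0.394, -3.117, 0.0]
ft_force: [0.4, 0.9, -0.3]
width: 88.1
grasp_force: 0.0
pan tri [ 608.03023695 -116.97517585   62.13191115] 3.9433521107744545
pan tri [ 626.50230112 -246.23149611   67.48198572] 1.954691562154495
pan tri [ 462.20487846 -268.82054326   60.72235428] 2.206124379131385
pan tri [ 443.21290132 -142.50187971   63.74198462] 0.8791998989759058
[446.7220158  265.55877625 222.71269543] [[-0.9686, -0.2486, -0.0], [-0.2486, 0.9686, -0.0002], [0.0001, -0.0002, -1.0]] 104.39408514031354 2.95
tool shift units [ 8.52693109e-03  3.93866962e-02 -8.02787018e-06]
```

View pics/crop3.png

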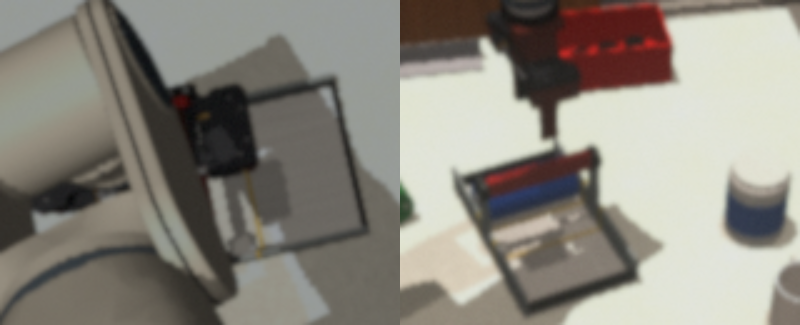

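```bash
python3 -m jog '[[0.01,0.035,0.3,0,0,0,1],[0,0,0.5,0,0,0,1],[0,0,0.5,0,0,0,1],[0,0,0.5,0,0,0,1],[0,0,0.5,0,0,0,1],[0,0,0.5,0,0,0,1],[0,0,0.2,0,0,0,1],[0,0,0,0,0,0,1]]'
cat >> h.py <<'E'
def pix2tray(n,mask,z,o,R):
    ys,xs=np.nonzero(mask); c,_=ray(n,(0,0))
    P=np.array([atz(n,(u,v),o[2]+z) for u,v in zip(xs,ys)])-o
    return P@R
def trayframe(dz=-102,yaw=None,grip=(0,0)):
    p,R,o=tool(); a=np.arctan2(R[1,1],R[0,1]) if yaw is None else yaw
    X=np.array([np.cos(a),np.sin(a),0]); Rt=np.c_[X,np.cross([0,0,1],X),[0,0,1]]
    return p+[0,0,dz]-Rt[:,0]*grip[0]-Rt[:,1]*grip[1],Rt,o
def track(n='side',name=None,verbose=True,**k):
    im=optics.get_image(n)
    if name: cv2.imwrite(f'pics/{name}.png',cv2.cvtColor(im,cv2.COLOR_RGB2BGR))
    o,R,ob=trayframe(**k); h=cv2.cvtColor(im,cv2.COLOR_RGB2HSV).astype(int)
    blue=(h[...,0]>105)&(h[...,0]<130)&(h[...,1]>110)&(h[...,2]>25)
    yel=(h[...,0]>15)&(h[...,0]<32)&(h[...,1]>75)&(h[...,2]>60)
    # region: near the tray
    poly=np.array([proj(n,o+R@np.array(q)) for q in [(-150,-85,6),(150,-85,6),(150,-85,80),(150,85,80),(150,85,6),(-150,85,6)]],np.float32)
    reg=np.zeros(blue.shape,np.uint8); cv2.fillConvexPoly(reg,cv2.convexHull(poly).astype(int),1)
    b=pix2tray(n,blue&(reg>0),39,o,R); y=pix2tray(n,yel&(reg>0),6,o,R); y=y[abs(y[:,1])<75]
    lo,hi=[],[]
    for c in range(-60,61,10):
        s=b[abs(b[:,1]-c)<5,0]
        if len(s)>2: lo.append(s.min()); hi.append(s.max())
    c,_=ray(n,(0,0)); v=R.T@(c-o); th=np.arctan2(v[0],v[2]-39); w=33/np.cos(th)
    lo,hi=np.median(lo),np.median(hi)
    ym=[np.median(y[abs(y[:,0]-s)<14,0]).round(1) if (abs(y[:,0]-s)<14).sum()>3 else None for s in(-32,32)]
    print(f"t={ob['t']:.2f} {n} w={w:.1f} blue lo/hi {lo:.1f} {hi:.1f} -> x_lo {lo+w:.1f} mid {(lo+hi)/2:.1f} x_hi {hi-w:.1f} yel {ym} n={len(b)} y {np.median(b[:,1]):.0f}")
    return lo+w
E
python3 - <<'E'
from h import *
p,R,o=tool();print(p,o['ft_force'])
track('side','side2')
a=cv2.imread('pics/side2.png')
o_,Rt,_=trayframe()
for x in(-144,-32,32,144):
    for z,col in((6,(0,255,0)),(25,(255,0,255))):
        q=[proj('side',o_+Rt@np.array([x,y,z])) for y in(-85,85)]
        cv2.line(a,*[tuple(int(round(v)) for v in k) for k in q],col,1)
cv2.imwrite('pics/crop4.png',cv2.resize(a[100:230,170:310],None,fx=4,fy=4,interpolation=cv2.INTER_CUBIC))
E
```

```text
t: 3.85
ee_pos: [445.1, 267.2, 101.2]
orientation: [0.392, -3.114, 0.002]
ft_force: [-0.2, 0.1, 0.2]
width: 88.0
grasp_force: 0.0
[445.08947789 267.1526443  101.21932938] [-0.24034615  0.08447106  0.18898076]
t=3.90 side w=46.9 blue lo/hi 32.8 57.8 -> x_lo 79.7 mid 45.3 x_hi 10.9 yel [np.float64(-32.9), None] n=123 y 16
```

View pics/crop4.png

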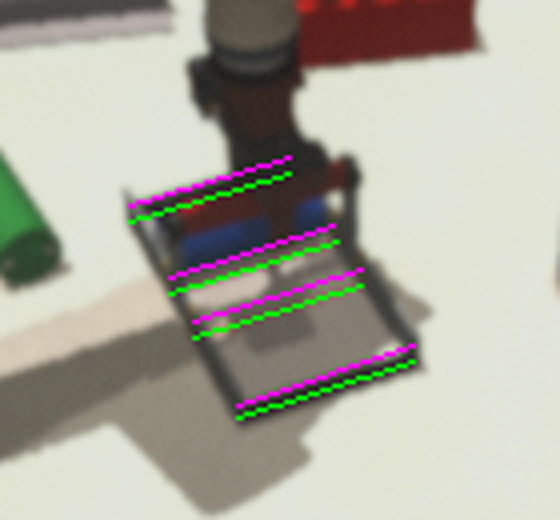

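```bash
python3 - <<'E'
from h import *
im=cv2.cvtColor(cv2.imread('pics/side2.png'),cv2.COLOR_BGR2RGB); h=cv2.cvtColor(im,cv2.COLOR_RGB2HSV)
o,R,_=trayframe()
for y in (45,-55):
    print('y',y)
    for x in np.arange(-10,90,6):
        u=proj('side',o+R@np.array([x,y,39.])).round().astype(int); print(x,u,im[u[1],u[0]],h[u[1],u[0]])
E
```

```text
y 45
-10 [226 170] [181 169 155] [ 16  37 181]
-4 [225 169] [132 122 103] [ 20  56 132]
2 [224 168] [100  93  82] [ 18  46 100]
8 [224 167] [94 87 82] [13 33 94]
14 [223 166] [71 71 73] [120   7  73]
20 [223 165] [50 54 65] [112  59  65]
26 [222 164] [39 48 66] [110 104  66]
32 [221 163] [39 49 71] [111 115  71]
38 [221 162] [41 53 80] [111 124  80]
44 [220 161] [40 53 89] [112 140  89]
50 [220 160] [42 57 97] [112 145  97]
56 [219 159] [50 58 94] [115 119  94]
62 [219 158] [57 48 74] [130  90  74]
68 [218 157] [69 43 46] [177  96  69]
74 [218 156] [72 41 37] [  3 124  72]
80 [217 155] [72 40 37] [  3 124  72]
86 [216 155] [68 42 37] [  5 116  68]
y -55
-10 [251 163] [132 121 110] [ 15  43 132]
-4 [250 162] [127 115  95] [ 19  64 127]
2 [249 161] [116 103  84] [ 18  70 116]
8 [249 160] [107 100  86] [ 20  50 107]
14 [248 159] [85 83 81] [15 12 85]
20 [247 158] [57 59 68] [115  41  68]
26 [247 157] [43 49 65] [112  86  65]
32 [246 156] [38 45 68] [113 113  68]
38 [246 155] [38 47 72] [112 120  72]
44 [245 154] [41 51 77] [112 119  77]
50 [244 153] [43 48 70] [114  98  70]
56 [244 152] [43 46 68] [116  94  68]
62 [243 151] [53 43 48] [165  48  53]
68 [242 150] [55 40 37] [ 5 83 55]
74 [242 149] [57 43 39] [ 7 81 57]
80 [241 148] [56 42 38] [ 7 82 56]
86 [241 147] [54 39 35] [ 6 90 54]
```

```bash
python3 - <<'E'
s=open('h.py').read()
s=s.replace("blue=(h[...,0]>105)&(h[...,0]<130)&(h[...,1]>110)&(h[...,2]>25)","I=im.astype(int); blue=(I[...,2]-I[...,0]>8)&(I[...,2]-I[...,1]>3)&(I[...,1]+4>I[...,0])")
open('h.py','w').write(s)
E
python3 -m jog '[[0,0,0,0,0,0,0],[0,0,0,0,0,0,0],[0,0,0,0,0,0,0],[0,0,0,0,0,0,0],[0,0,0,0,0,0,0],[0,0,0,0,0,0,0],[0,0,0,0,0,0,0],[0,0,0,0,0,0,0]]'
python3 -c "
from h import *
track('side')
print(tool()[2]['ft_force'],tool()[2]['moment'])"
```

```text
t: 4.7
ee_pos: [446.1, 267.7, 102.7]
orientation: [0.393, -3.117, 0.0]
ft_force: [0.7, -0.2, 0.6]
width: 27.5
grasp_force: 0.0
t=4.75 side w=46.9 blue lo/hi 19.1 60.1 -> x_lo 66.1 mid 39.6 x_hi 13.2 yel [np.float64(-33.1), None] n=288 y 3
[0.51702697 0.33327992 0.16258141] [ 0.06847899 -0.06254781 -0.00563832]
```

```bash
python3 -m jog '[[0,0,0,0,0,0,0],[0,0,0,0,0,0,0],[0,0,0,0,0,0,0],[0,0,0,0,0,0,0]]'
python3 -m jog '[[0,0.005,0,-0.1,0,0,0],[0,0.005,0,-0.1,0,0,0],[0,0.005,0,-0.1,0,0,0],[0,0.005,0,-0.1,0,0,0],[0,0.005,0,-0.1,0,0,0],[0,0,0,0,0,0,0]]'
python3 -c "
from h import *
track('side')
print(tool()[2]['ft_force'],tool()[2]['moment'])"
```

```text
t: 5.15
ee_pos: [446.1, 267.6, 102.7]
orientation: [0.394, -3.117, 0.0]
ft_force: [0.3, 0.2, -0.8]
width: 14.1
grasp_force: 30.0
t: 5.75
ee_pos: [445.9, 268.5, 102.7]
orientation: [0.391, -3.109, -0.082]
ft_force: [-0.3, -0.9, -0.5]
width: 13.9
grasp_force: 30.0
t=5.80 side w=47.0 blue lo/hi 18.4 60.5 -> x_lo 65.3 mid 39.4 x_hi 13.5 yel [np.float64(-34.3), None] n=303 y -1
[ 0.76964158 -1.75441168 -0.06474852] [-0.53520506 -0.12837947  0.2763488 ]
```

```bash
python3 -m jog '[[0,0,-0.03,0,0,0,0],[0,0,-0.06,0,0,0,0],[0,0,-0.1,0,0,0,0],[0,0,-0.1,0,0,0,0],[0,0,-0.1,0,0,0,0],[0,0,-0.1,0,0,0,0]]'
python3 -c "
from h import *
track('side');
print(tool()[2]['ft_force'],tool()[2]['moment'])"
```

```text
t: 6.4
ee_pos: [446.1, 267.7, 122.7]
orientation: [0.392, -3.109, -0.081]
ft_force: [-0.4, -0.4, -9.2]
width: 13.9
grasp_force: 30.0
t=6.45 side w=47.4 blue lo/hi 16.8 60.6 -> x_lo 64.2 mid 38.7 x_hi 13.2 yel [np.float64(-35.6), None] n=320 y -1
[ 4.96060647e-03 -3.27224348e-02 -7.93685894e+00] [-0.24918172 -0.14703474  0.00584079]
```

```bash
python3 -m jog '[[0,0,-0.12,0,0,0,0],[0,0,-0.14,0,0,0,0],[0,0,-0.16,0,0,0,0],[0,0,-0.16,0,0,0,0],[0,0,-0.16,0,0,0,0]]'
python3 -c "
from h import *
track('side')
F=[];M=[]
for i in range(4):
    track('side'); o=tool()[2]; F.append(o['ft_force']);M.append(o['moment'])
print(np.mean(F,0),np.std(F,0),np.mean(M,0))"
```

```text
t: 6.95
ee_pos: [446.6, 266.2, 152.5]
orientation: [0.392, -3.11, -0.082]
ft_force: [-0.2, -0.5, -8.9]
width: 14.2
grasp_force: 30.0
t=7.00 side w=48.0 blue lo/hi 15.5 61.8 -> x_lo 63.6 mid 38.6 x_hi 13.7 yel [np.float64(-35.5), None] n=342 y -0
t=7.05 side w=48.0 blue lo/hi 17.4 64.0 -> x_lo 65.4 mid 40.7 x_hi 15.9 yel [np.float64(-33.9), None] n=339 y -1
t=7.10 side w=48.0 blue lo/hi 18.1 63.5 -> x_lo 66.1 mid 40.8 x_hi 15.5 yel [np.float64(-34.1), None] n=335 y -2
t=7.15 side w=48.0 blue lo/hi 17.5 63.4 -> x_lo 65.5 mid 40.5 x_hi 15.4 yel [np.float64(-33.4), None] n=336 y -2
t=7.20 side w=48.0 blue lo/hi 17.2 63.4 -> x_lo 65.2 mid 40.3 x_hi 15.4 yel [np.float64(-34.1), None] n=341 y -1
[-0.13482644 -0.01897006 -8.90649357] [0.32649443 0.46855464 0.6989631 ] [-0.33332771 -0.07952105  0.00450123]
```

```bash
python3 -m jog '[[0,0,-0.08,0,0,0,0],[0,0,-0.14,0,0,0,0],[0,0,-0.16,0,0,0,0],[0,0,-0.16,0,0,0,0],[0,0,-0.16,0,0,0,0],[0,0,-0.16,0,0,0,0],[0,0,-0.16,0,0,0,0],[0,0,-0.12,0,0,0,0],[0,0,-0.06,0,0,0,0],[0,0,0,0,0,0,0]]'
cat > step.py <<'E'
import sys; from h import *
# usage: step.py [t0 T x0 x1]  reference: min jerk from x0 at t0 to x1 at t0+T (mm)
A,S,FR=0.877,0.76,0.013
t0,T,x0,x1=map(float,sys.argv[1:5]); kp,kd=4,4
def ref(t):
    s=np.clip((t-t0)/T,0,1); D=x1-x0
    return x0+D*(10*s**3-15*s**4+6*s**5), D/T*(30*s**2-60*s**3+30*s**4), D/T**2*(60*s-180*s**2+120*s**3)
L=json.load(open('log.json')) if len(sys.argv)<6 else []
for i in range(2):
    x=track('side'); p,R,o=tool(); L.append([o['t'],x])
json.dump(L,open('log.json','w'))
X=R[:,1]*[1,1,0]; X/=np.linalg.norm(X); g=float(np.arcsin(-R[:,2]@X))
t=L[-1][0]; r=np.array([l for l in L if l[0]>t-0.75]); 
w=r[:,0]-t; c=np.polyfit(w,r[:,1],1 if len(r)<5 else 2); x,v=c[-1],c[-2]
if len(r)<3: v=0
print('x %.1f v %.1f g %.4f ref'%(x,v,g),np.round(ref(t),1),'z %.0f'%p[2])
x/=1e3;v/=1e3;gg=g;out=[]
for k in range(5):
    tt=t+0.1*k+0.1; xr,vr,ar=np.array(ref(tt))/1e3
    a=ar+kp*(xr-x)+kd*(vr-v); sg=np.sign(v) if abs(v)>.004 else (np.sign(a) if abs(a)>.01 else 0)
    gt=(a/7+FR*sg-S*x)/A; d=np.clip(gt-gg,-.012,.012); gg+=d; out.append(round(d/.10472,3))
    th=A*gg+S*x
    if abs(v)<.002: acc=0 if abs(th)<FR else 7*(th-FR*np.sign(th))
    else: acc=7*(th-FR*np.sign(v))
    x+=v*.1+acc*.005; v+=acc*.1
print('turn units per row',out,'shift y = -0.05*turn; pred x %.1f v %.1f g %.4f'%(x*1e3,v*1e3,gg))
E
python3 step.py 8.3 3.5 65 0 new
```

```text
t: 8.2
ee_pos: [447.3, 263.8, 200.1]
orientation: [0.392, -3.11, -0.082]
ft_force: [-0.6, 0.4, -9.0]
width: 13.8
grasp_force: 30.0
t=8.25 side w=49.1 blue lo/hi 16.2 67.1 -> x_lo 65.3 mid 41.7 x_hi 18.0 yel [np.float64(-34.5), None] n=378 y -1
t=8.30 side w=49.1 blue lo/hi 16.0 66.6 -> x_lo 65.0 mid 41.3 x_hi 17.5 yel [np.float64(-34.6), None] n=380 y -1
x 65.0 v 0.0 g -0.0523 ref [65. -0. -0.] z 200
turn units per row [np.float64(-0.115), np.float64(-0.101), np.float64(-0.006), np.float64(-0.002), np.float64(0.002)] shift y = -0.05*turn; pred x 63.0 v -11.0 g -0.0754
```

```bash
python3 -m jog '[[0,0.005,0,-0.1,0,0,0],[0,0.005,0,-0.1,0,0,0],[0,0,0,-0.03,0,0,0],[0,0,0,0,0,0,0]]' | head -3
python3 step.py 8.3 3.5 65 0
```

```text
t: 8.7
ee_pos: [447.0, 263.9, 199.6]
orientation: [0.391, -3.105, -0.119]
t=8.75 side w=49.1 blue lo/hi 17.7 65.7 -> x_lo 66.8 mid 41.7 x_hi 16.7 yel [np.float64(-33.5), None] n=365 y -1
t=8.80 side w=49.1 blue lo/hi 17.0 65.3 -> x_lo 66.1 mid 41.1 x_hi 16.2 yel [np.float64(-33.5), None] n=370 y -0
x 66.5 v 2.4 g -0.0764 ref [ 63.5  -8.4 -27.8] z 200
turn units per row [np.float64(-0.115), np.float64(0.115), np.float64(0.074), np.float64(0.011), np.float64(0.016)] shift y = -0.05*turn; pred x 54.0 v -29.9 g -0.0658
```

```bash
python3 -m jog '[[0,0.002,0,-0.05,0,0,0],[0,0,0,0,0,0,0],[0,0,0,0,0,0,0]]' | head -3
python3 step.py 8.8 3.2 66 0
```

```text
t: 9.1
ee_pos: [447.0, 264.2, 199.8]
orientation: [0.391, -3.104, -0.127]
t=9.15 side w=49.1 blue lo/hi 12.0 65.9 -> x_lo 61.1 mid 38.9 x_hi 16.8 yel [np.float64(-32.9), np.float64(33.1)] n=405 y -2
t=9.20 side w=49.1 blue lo/hi 10.8 66.6 -> x_lo 59.9 mid 38.7 x_hi 17.5 yel [np.float64(-32.5), np.float64(33.1)] n=417 y -1
x 60.1 v -15.0 g -0.0817 ref [ 64.9  -7.4 -31.7] z 200
turn units per row [np.float64(0.115), np.float64(0.025), np.float64(-0.003), np.float64(0.006), np.float64(0.014)] shift y = -0.05*turn; pred x 50.4 v -25.4 g -0.0653
```

```bash
python3 -m jog '[[0,-0.006,0,0.12,0,0,0],[0,-0.002,0,0.05,0,0,0],[0,0,0,0.02,0,0,0]]' | head -3
python3 step.py 8.8 3.2 66 0
```

```text
t: 9.5
ee_pos: [447.0, 264.1, 199.8]
orientation: [0.392, -3.108, -0.096]
t=9.55 side w=49.1 blue lo/hi -6.1 67.5 -> x_lo 42.9 mid 30.7 x_hi 18.4 yel [np.float64(-33.2), None] n=578 y -2
t=9.60 side w=49.1 blue lo/hi -8.3 67.4 -> x_lo 40.8 mid 29.6 x_hi 18.3 yel [np.float64(-32.3), None] n=599 y -2
x 40.7 v -46.3 g -0.0618 ref [ 59.2 -21.8 -36.3] z 200
turn units per row [np.float64(0.115), np.float64(0.115), np.float64(0.094), np.float64(-0.031), np.float64(-0.014)] shift y = -0.05*turn; pred x 22.5 v -24.8 g -0.0326
```

```bash
python3 -m jog '[[0,-0.006,0,0.12,0,0,0],[0,-0.006,0,0.12,0,0,0],[0,-0.003,0,0.06,0,0,0]]' | head -3
python3 step.py 9.6 1.8 41 -2
```

```text
t: 9.9
ee_pos: [447.3, 263.4, 199.8]
orientation: [0.393, -3.113, -0.046]
t=9.95 side w=49.1 blue lo/hi -27.5 66.8 -> x_lo 21.6 mid 19.7 x_hi 17.7 yel [np.float64(-33.2), None] n=748 y -3
t=10.00 side w=49.1 blue lo/hi -29.3 65.1 -> x_lo 19.8 mid 17.9 x_hi 16.0 yel [np.float64(-33.2), None] n=749 y -3
x 19.4 v -52.7 g -0.0302 ref [ 37.7 -21.4 -76.5] z 200
turn units per row [np.float64(0.115), np.float64(-0.016), np.float64(0.003), np.float64(0.025), np.float64(0.038)] shift y = -0.05*turn; pred x -0.4 v -32.3 g -0.0130
```

```bash
python3 -m jog '[[0,-0.008,0,0.16,0,0,0],[0,-0.003,0,0.06,0,0,0],[0,-0.002,0,0.04,0,0,0]]' | head -3
python3 step.py 9.6 1.2 41 -2
```

```text
t: 10.3
ee_pos: [447.3, 263.0, 199.7]
orientation: [0.393, -3.117, -0.004]
t=10.35 side w=49.1 blue lo/hi -40.8 52.8 -> x_lo 8.3 mid 6.0 x_hi 3.8 yel [np.float64(-33.2), None] n=761 y -3
t=10.40 side w=49.1 blue lo/hi -41.4 52.1 -> x_lo 7.7 mid 5.4 x_hi 3.0 yel [np.float64(-33.0), None] n=763 y -3
x 7.2 v -31.7 g -0.0031 ref [  7.  -53.1 132.7] z 200
turn units per row [np.float64(0.022), np.float64(0.044), np.float64(-0.068), np.float64(-0.115), np.float64(0.031)] shift y = -0.05*turn; pred x 1.7 v -9.8 g -0.0120
```

```bash
python3 -m jog '[[0,0,0,0,0,0,0],[0,0,0,0,0,0,0],[0,0,0,0,0,0,0]]' | head -3
python3 step.py 9.6 1.2 41 0
```

```text
t: 10.7
ee_pos: [447.4, 262.8, 199.7]
orientation: [0.393, -3.117, -0.005]
t=10.75 side w=49.1 blue lo/hi -41.2 52.3 -> x_lo 7.8 mid 5.5 x_hi 3.2 yel [np.float64(-33.4), None] n=762 y -3
t=10.80 side w=49.1 blue lo/hi -42.1 52.2 -> x_lo 7.0 mid 5.1 x_hi 3.1 yel [np.float64(-33.9), None] n=766 y -3
x 7.3 v -1.7 g -0.0032 ref [ 0. -0. -0.] z 200
turn units per row [np.float64(-0.115), np.float64(-0.09), np.float64(0.018), np.float64(0.014), np.float64(0.011)] shift y = -0.05*turn; pred x 5.3 v -5.7 g -0.0201
```

```bash
Z='x'; python3 -m jog '[[0,0,0,0,0,0,0],[0,0,0,0,0,0,0],[0,0,0,0,0,0,0],[0,0,0,0,0,0,0],[0,0,0,0,0,0,0],[0,0,0,0,0,0,0],[0,0,0,0,0,0,0],[0,0,0,0,0,0,0],[0,0,0,0,0,0,0],[0,0,0,0,0,0,0],[0,0,0,0,0,0,0],[0,0,0,0,0,0,0],[0,0,0,0,0,0,0],[0,0,0,0,0,0,0],[0,0,0,0,0,0,0],[0,0,0,0,0,0,0],[0,0,0,0,0,0,0],[0,0,0,0,0,0,0],[0,0,0,0,0,0,0],[0,0,0,0,0,0,0]]' | head -1
python3 step.py 9.6 1.2 41 0|tail -2
python3 -m jog '[[0,0,0,0,0,0,0],[0,0,0,0,0,0,0],[0,0,0,0,0,0,0],[0,0,0,0,0,0,0],[0,0,0,0,0,0,0],[0,0,0,0,0,0,0],[0,0,0,0,0,0,0],[0,0,0,0,0,0,0],[0,0,0,0,0,0,0],[0,0,0,0,0,0,0],[0,0,0,0,0,0,0],[0,0,0,0,0,0,0],[0,0,0,0,0,0,0],[0,0,0,0,0,0,0],[0,0,0,0,0,0,0],[0,0,0,0,0,0,0],[0,0,0,0,0,0,0],[0,0,0,0,0,0,0],[0,0,0,0,0,0,0],[0,0,0,0,0,0,0]]' | head -1
python3 -m jog '[[0,0,0,0,0,0,0],[0,0,0,0,0,0,0],[0,0,0,0,0,0,0],[0,0,0,0,0,0,0],[0,0,0,0,0,0,0],[0,0,0,0,0,0,0],[0,0,0,0,0,0,0],[0,0,0,0,0,0,0],[0,0,0,0,0,0,0],[0,0,0,0,0,0,0],[0,0,0,0,0,0,0],[0,0,0,0,0,0,0]]' | head -3
python3 step.py 9.6 1.2 41 0
python3 - <<'E'
from h import *
# pan from top view corners (z=70), mean with two-view values
P=np.array([533.8,-192.2]); P2=np.array([535.0,-193.6]); pan=(P+P2)/2
p,R,o=tool(); d=np.r_[pan-p[:2],0]; print('pan',pan,'dist',np.linalg.norm(d),'tool shift mm',R.T@d, 'yaw tool y',np.degrees(np.arctan2(R[1,1],R[0,1])))
E
```

```text
t: 12.8
x 7.9 v 0.0 g -0.0031 ref [ 0. -0. -0.] z 200
turn units per row [np.float64(-0.115), np.float64(-0.112), np.float64(0.022), np.float64(0.017), np.float64(0.014)] shift y = -0.05*turn; pred x 6.2 v -6.3 g -0.0213
t: 14.9
t: 16.1
ee_pos: [447.4, 262.8, 199.7]
orientation: [0.393, -3.116, -0.005]
t=16.15 side w=49.1 blue lo/hi -41.3 52.2 -> x_lo 7.8 mid 5.5 x_hi 3.2 yel [np.float64(-33.3), None] n=762 y -3
t=16.20 side w=49.1 blue lo/hi -41.3 52.2 -> x_lo 7.8 mid 5.5 x_hi 3.2 yel [np.float64(-33.3), None] n=764 y -3
x 7.8 v 0.0 g -0.0032 ref [ 0. -0. -0.] z 200
turn units per row [np.float64(-0.115), np.float64(-0.11), np.float64(0.022), np.float64(0.017), np.float64(0.014)] shift y = -0.05*turn; pred x 6.1 v -6.2 g -0.0212
pan [ 534.4 -192.9] dist 463.9607821026605 tool shift mm [  28.82555664 -463.0621487    -1.46323304] yaw tool y 104.36978954938408
```

```bash
python3 -m jog '[[0,-0.02,0,0,0,0,0],[0,-0.035,0,0,0,0,0],[0,-0.05,0,0,0,0,0],[0,-0.07,0,0,0,0,0],[0,-0.085,0,0,0,0,0],[0,-0.105,0,0,0,0,0],[0,-0.12,0,0,0,0,0],[0,-0.14,0,0,0,0,0],[0,-0.155,0,0,0,0,0],[0,-0.175,0,0,0,0,0],[0,-0.19,0,0,0,0,0],[0,-0.21,0,0,0,0,0],[0,-0.225,0,0,0,0,0],[0,-0.245,0,0,0,0,0],[0,-0.26,0,0,0,0,0],[0,-0.28,0,0,0,0,0],[0,-0.295,0,0,0,0,0],[0,-0.315,0,0,0,0,0],[0,-0.33,0,0,0,0,0],[0,-0.35,0,0,0,0,0]]' | head -4
python3 -m jog '[[0,-0.35,0,0,0,0.03,0],[0,-0.35,0,0,0,0.06,0],[0,-0.35,0,0,0,0.09,0],[0,-0.35,0,0,0,0.1,0],[0,-0.35,0,0,0,0.1,0],[0,-0.35,0,0,0,0.1,0],[0,-0.35,0,0,0,0.1,0],[0,-0.35,0,0,0,0.1,0],[0,-0.35,0,0,0,0.1,0],[0,-0.35,0,0,0,0.1,0],[0,-0.35,0,0,0,0.1,0],[0,-0.35,0,0,0,0.07,0],[0,-0.35,0,0,0,0.05,0]]' | head -4
python3 -m jog '[[0,-0.335,0,0,0,0,0],[0,-0.32,0,0,0,0,0],[0,-0.3,0,0,0,0,0],[0,-0.285,0,0,0,0,0],[0,-0.265,0,0,0,0,0],[0,-0.25,0,0,0,0,0],[0,-0.23,0,0,0,0,0],[0,-0.215,0,0,0,0,0],[0,-0.195,0,0,0,0,0],[0,-0.18,0,0,0,0,0],[0,-0.16,0,0,0,0,0],[0,-0.145,0,0,0,0,0],[0,-0.125,0,0,0,0,0],[0,-0.11,0,0,0,0,0],[0,-0.09,0,0,0,0,0],[0,-0.075,0,0,0,0,0],[0,-0.055,0,0,0,0,0],[0,-0.04,0,0,0,0,0],[0,-0.02,0,0,0,0,0],[0,-0.01,0,0,0,0,0]]' | head -4
python3 - <<'E'
from h import *
track('side','side5'); track('top','top5')
p,R,o=tool(); d=np.r_[[534.1-p[0],-192.5-p[1]],0]; print(p,'tool shift mm',R.T@d, 'yaw tool y',np.degrees(np.arctan2(R[1,1],R[0,1])))
a=cv2.imread('pics/top5.png');b=cv2.imread('pics/side5.png')
cv2.imwrite('pics/crop5.png',np.hstack([cv2.resize(a[130:270,270:420],None,fx=2.6,fy=2.6),cv2.resize(b[160:300,220:370],None,fx=2.6,fy=2.6)]))
E
```

```text
t: 18.2
ee_pos: [483.9, 120.1, 199.3]
orientation: [0.393, -3.117, -0.005]
ft_force: [-0.2, -0.2, -7.8]
t: 19.5
ee_pos: [519.8, -58.2, 198.7]
orientation: [0.212, -3.134, -0.005]
ft_force: [0.5, -0.0, -8.4]
t: 21.5
ee_pos: [538.1, -192.0, 198.3]
orientation: [0.213, -3.134, -0.005]
ft_force: [1.6, -0.6, -7.9]
t=21.55 side w=40.3 blue lo/hi -33.5 37.4 -> x_lo 6.8 mid 1.9 x_hi -2.9 yel [np.float64(-32.5), None] n=986 y 5
t=21.60 top w=34.1 blue lo/hi 1.4 26.2 -> x_lo 35.6 mid 13.8 x_hi -7.9 yel [np.float64(-21.4), None] n=556 y 10
[ 538.0981964  -191.97240504  198.28096759] tool shift mm [4.03281569e+00 1.80666218e-02 1.46293042e-03] yaw tool y 97.77389762482096
```

View pics/crop5.png

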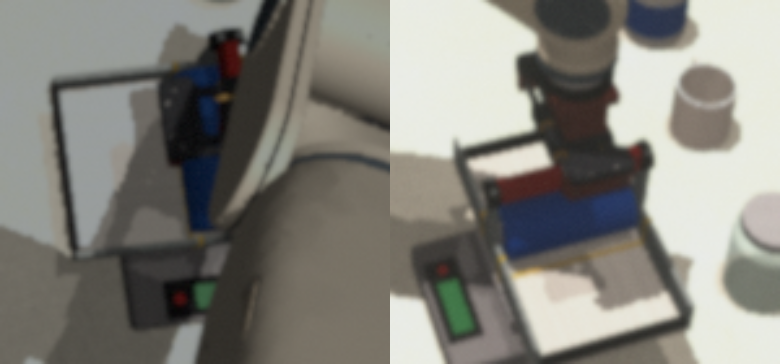

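```bash
python3 -m jog '[[0.02,0,0.02,0,0,0,0],[0.03,0,0.05,0,0,0,0],[0.03,0,0.06,0,0,0,0],[0.02,0,0.06,0,0,0,0],[0,0,0.06,0,0,0,0],[0,0,0.06,0,0,0,0],[0,0,0.06,0,0,0,0],[0,0,0.05,0,0,0,0],[0,0,0.04,0,0,0,0],[0,0,0.03,0,0,0,0],[0,0,0.02,0,0,0,0],[0,0,0,0,0,0,0]]'
python3 - <<'E'
from h import *
F=[]
for i in range(4):
    track('side'); F.append(tool()[2]['ft_force'])
print(np.mean(F,0),tool()[0])
E
```

```text
t: 22.8
ee_pos: [534.1, -192.5, 177.8]
orientation: [0.213, -3.134, -0.005]
ft_force: [-0.0, -0.2, -9.0]
width: 13.7
grasp_force: 30.0
t=22.85 side w=40.0 blue lo/hi -33.3 36.3 -> x_lo 6.7 mid 1.5 x_hi -3.7 yel [np.float64(-32.4), None] n=944 y 6
t=22.90 side w=40.0 blue lo/hi -33.2 36.3 -> x_lo 6.8 mid 1.5 x_hi -3.7 yel [np.float64(-32.4), None] n=944 y 6
t=22.95 side w=40.0 blue lo/hi -33.1 36.3 -> x_lo 6.9 mid 1.6 x_hi -3.7 yel [np.float64(-32.3), None] n=939 y 6
t=23.00 side w=40.0 blue lo/hi -33.2 36.3 -> x_lo 6.8 mid 1.5 x_hi -3.7 yel [np.float64(-32.4), None] n=944 y 6
[ 0.29016924 -0.09644268 -8.66628318] [ 534.20229875 -192.51802564  177.9886992 ]
```

Now the slow approach: about 5 mm to contact.

```bash
python3 -m jog '[[0,0,0.02,0,0,0,0],[0,0,0.025,0,0,0,0],[0,0,0.02,0,0,0,0],[0,0,0.02,0,0,0,0],[0,0,0.01,0,0,0,0],[0,0,0,0,0,0,0]]' | sed -n '1,2p;4p'
python3 -m jog '[[0,0,0.01,0,0,0,0],[0,0,0.01,0,0,0,0],[0,0,0.01,0,0,0,0],[0,0,0,0,0,0,0]]' | sed -n '1,2p;4p'
```

```text
t: 23.6
ee_pos: [534.1, -192.4, 174.0]
ft_force: [-0.0, -0.4, -8.4]
t: 24.0
ee_pos: [534.1, -192.5, 172.9]
ft_force: [-0.7, 0.1, -8.7]
```

```bash
python3 -m jog '[[0,0,0.01,0,0,0,0],[0,0,0.01,0,0,0,0],[0,0,0,0,0,0,0]]' | sed -n '1,2p;4p'
python3 -m jog '[[0,0,0.01,0,0,0,0],[0,0,0.01,0,0,0,0],[0,0,0,0,0,0,0]]' | sed -n '1,2p;4p'
```

```text
t: 24.3
ee_pos: [534.2, -192.7, 172.7]
ft_force: [-2.8, -0.7, -0.5]
t: 24.6
ee_pos: [534.2, -192.7, 172.6]
ft_force: [-5.7, 0.7, 7.3]
```

```bash
python3 -m jog '[[0,0,-0.01,0,0,0,0],[0,0,-0.005,0,0,0,0],[0,0,0,0,0,0,0],[0,0,0,0,0,0,0]]' | sed -n '1,2p;4p'
python3 -c "
from h import *
track('side','side6')
p,R,o=tool(); print(o['ft_force'],o['moment'])"
```

```text
t: 25.0
ee_pos: [534.2, -192.7, 172.6]
ft_force: [-6.0, -0.3, 6.2]
t=25.05 side w=39.9 blue lo/hi -33.0 36.0 -> x_lo 7.0 mid 1.5 x_hi -4.0 yel [np.float64(-32.1), None] n=930 y 6
[-5.83675804 -0.007716    6.52717264] [0.05616169 0.96118799 0.08021062]
```

```bash
python3 -m jog '[[0,0,-0.01,0,0,0,0],[0,0,0,0,0,0,0],[0,0,0,0,0,0,0]]' | sed -n '1,2p;4p'
python3 -m jog '[[0,0,0,0,0,0,0.1],[0,0,0,0,0,0,0.2],[0,0,0,0,0,0,0.3],[0,0,0,0,0,0,0.4],[0,0,0,0,0,0,0.5],[0,0,0,0,0,0,0.6],[0,0,0,0,0,0,0.8],[0,0,0,0,0,0,0.8],[0,0,0,0,0,0,0.8]]'
python3 -c "
from h import *
track('side','side7');track('side')
p,R,o=tool(); print(p,o['ft_force'],o['moment'])
o_,Rt,_=trayframe(); a=cv2.imread('pics/side7.png')
for x in(-144,-32,32,144):
    q=[proj('side',o_+Rt@np.array([x,y,6])) for y in(-85,85)]
    cv2.line(a,*[tuple(int(round(v)) for v in k) for k in q],(0,255,0),1)
cv2.imwrite('pics/crop7.png',cv2.resize(a[140:310,210:390],None,fx=3.3,fy=3.3))"
```

```text
t: 25.35
ee_pos: [534.2, -192.7, 172.6]
ft_force: [-4.6, -0.4, 4.9]
t: 26.25
ee_pos: [534.1, -192.5, 172.3]
orientation: [0.213, -3.134, -0.005]
ft_force: [0.4, 0.6, 0.6]
width: 69.3
grasp_force: 0.0
t=26.30 side w=39.9 blue lo/hi -32.9 36.8 -> x_lo 7.1 mid 2.0 x_hi -3.1 yel [np.float64(-32.1), None] n=889 y 9
t=26.35 side w=39.9 blue lo/hi -32.9 36.7 -> x_lo 7.0 mid 1.9 x_hi -3.3 yel [np.float64(-32.1), None] n=889 y 9
[ 534.14757384 -192.49222431  172.28724293] [-0.0476023  -0.44115489  0.76889214] [ 0.04330529 -0.0337276   0.01011393]
```

View pics/crop7.png

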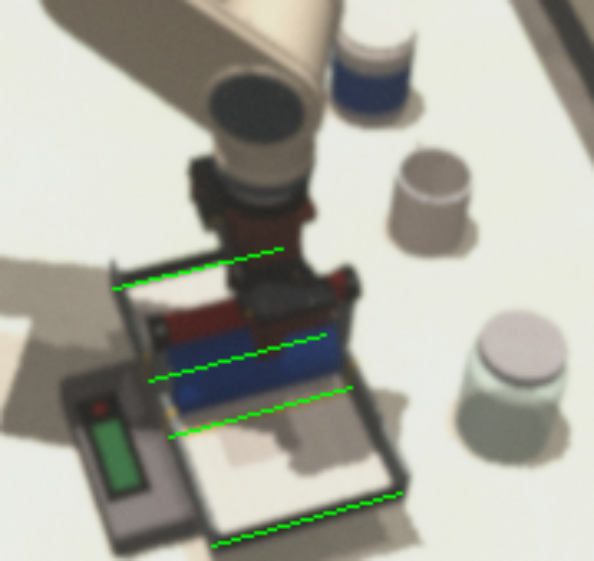

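```bash
python3 -m jog '[[0,0,-0.1,0,0,0,0.8],[0,0,-0.2,0,0,0,0.8],[0,0,-0.3,0,0,0,0.8],[0,0,-0.4,0,0,0,0.8],[0,0,-0.5,0,0,0,0.8],[0,0,-0.5,0,0,0,0.8],[0,0,-0.5,0,0,0,0.8],[0,0,-0.3,0,0,0,0.8],[0,0,0,0,0,0,0.8]]' | head -3
python3 - <<'E'
from h import *
for i in range(2): track('side','side8',dz=-102-112)
o_,Rt,_=trayframe(dz=-102-112); o_=np.array([534.2,-192.5,70.]); a=cv2.imread('pics/side8.png')
for x in(-144,-32,32,144):
    q=[proj('side',o_+Rt@np.array([x,y,6])) for y in(-85,85)]
    cv2.line(a,*[tuple(int(round(v)) for v in k) for k in q],(0,255,0),1)
cv2.imwrite('pics/crop8.png',cv2.resize(a[140:310,210:390],None,fx=3.3,fy=3.3))
E
```

```text
t: 27.25
ee_pos: [535.3, -193.2, 286.8]
orientation: [-0.213, 3.131, 0.002]
t=27.30 side w=39.9 blue lo/hi -32.8 37.6 -> x_lo 7.1 mid 2.4 x_hi -2.4 yel [np.float64(-32.0), None] n=1059 y -3
t=27.35 side w=39.9 blue lo/hi -32.4 37.8 -> x_lo 7.5 mid 2.7 x_hi -2.1 yel [np.float64(-31.6), None] n=1059 y -4
```

View pics/crop8.png

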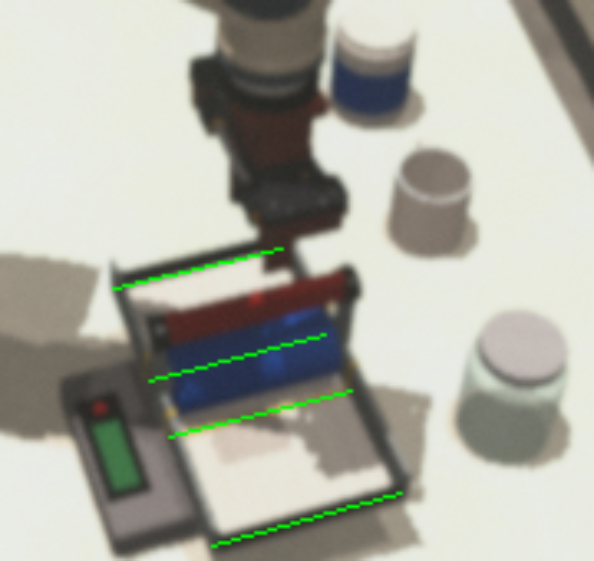

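The picture shows the tray level and square on the pan. The roller lies between the lines at about x = +5 mm, the bar is free and the gripper is clear. The can, jar and mug haven't moved.

```bash
python3 -c "
from workcell import ctrl
print(ctrl.close_job())"
```

```text
the job is handed in; nothing more can be done
None
```

I handed the job in at about 27 s. The roller stayed between the yellow lines for over 5 s in the air, the tray is set down and released on the scale pan with the roller about 5 mm off the middle, and the can, jar and mug weren't touched; the hand-in gave no verdict.

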